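# Hold the bottle clamp open on the tasting table

## Robot

A 6-joint arm with a two-finger parallel gripper is mounted at the origin on the work surface. World frame = base frame: x ahead of the robot, y to its left, z up, the work surface at z = 0. Lengths are in m, angles in rad, forces in N, time in s.
With the tool pointing down it reaches from about 0.35 to 0.8 m from the base axis. Payload 7.3 kg.
Tool frame: the origin (TCP) lies between the finger pads; the fingertips stand 25 mm ahead of it and the grasp point (between the pads) lies 6 mm ahead of it (r.tip_extent is the distance from the TCP to the fingertips, in m); z points along the fingers, y is the line along which they close (so a half turn about z gives the same grasp; the last joint's range is limited). The gripper opens to 85 mm and grips with 20 to 120 N. Pads are 22 mm wide; open, the fingers measure 114 mm over their backs; the gripper's body (76 mm by 85 mm) begins 54 mm behind the grasp point. The pads swing forward as they close: fully open they stand 13 mm farther back than shut.
Start: joints at [-1.339, 0.342, 1.524, -0, 1.275, -0.146], TCP at [0.194, -0.488, 0.256] pointing down, gripper open.
Joint ranges: [-2.53, 2.53], [-0.77, 2.02], [0.04, 2.7], [-1, 4.14], [0.28, 2.66], [-3.11, 3.11]. Speed limits (rad/s): [2.57, 2.57, 3.14, 3.14, 3.14, 3.14].

## Interface

Orientations are given as a unit quaternion [x, y, z, w].
In Python, from workcell import r, command_gripper, optics gives the robot as it stands. The module is installed in compiled form; this text tells all that it offers. Calls block until the motion is done:
- r.reach(position, orientation): joint-space move of the TCP to a pose.
- r.move_straight(position, orientation=None, speed=0.15, max_force=None): straight line of the TCP; orientation=None keeps the orientation; speed is the mean speed in m/s. With max_force (N) it stops when the force on the tool has changed by that much, and returns True; else False.
- r.movej(angles): joint-space move.
- command_gripper(opening, force=None): finger opening in m; force is the grip in N (None keeps the last); returns when the fingers have stopped.
- r.hold(seconds).
- r.solve_ik(position, orientation): joint angles nearest the present ones, or None.
- r.read_state(): the state.
- optics.get_image(name): name is "scene" or "side" or "wrist"; returns (picture, depth): 480x640x3 uint8, red, green, blue; 480x640 float32, m along the optical axis (not along the pixel's ray), 0 where there is no reading.
- optics.camera_model(name): a dict with "K" (3x3 intrinsics, pixels), "R" (3x3) and "t" (3): a world point X has camera coordinates R X + t; the wrist camera has in their place "tool_from_camera" (4x4, takes a point from camera to tool coordinates, whose origin is the TCP and whose axes are the flange's). Camera axes: x right, y down, z forward; pixel columns grow to the right and rows downward; lengths in m; the calibration is good to about 2 mm. A picture is of the moment at which its call begins: read the wrist's pose just before it. camera_model takes no time and is no camera call.
A pose or a line that the arm cannot do raises r.PlanningError and nothing moves.
- r.finish_job(): hands the job in; it is judged then, once.
The state is a dict: "time_s": time; "joint_positions": joint angles; "dq": joint speeds; "tau": joint torques, N m; "eef_pos": TCP position; "eef_rot": TCP orientation; "contact_force": force on the tool from outside, world axes, zero at the start; "torque": the same for the moment, N m; "grip_width": finger opening in m; "grip_force": force on a finger pad.
Only numpy, scipy, OpenCV 4.12 (cv2) and the standard library are available. Lean on these libraries where they do the work, as an engineer would, in place of code of your own. Each camera call takes 0.05 s, during which the arm holds its last target. There are 200 camera calls.

## Task

Swing the yellow-handled brace leg of the bottle clamp all the way out until it snaps over its spring into its end seat, and only then take the upright black grip of the red sprung clamp arm, wind the arm round against its spring fully to its stop, and keep holding it there with the fingers so that a bottle could be set in. The program finishes while still holding the arm against its stop; the brace leg must still be seated, and the goblets and the jar standing nearby must stay where they are.

Things in the scene. Friction and masses are not known exactly. Their poses are not given: they have to be found in the camera images.
- stand: The bottle clamp, fixed to the table: a wooden base board 170 x 275 mm, 18 mm thick, with a dark steel V-shaped back rest (top 85 mm above the table) and a round pivot body. Origin on the table surface, 15 mm in -x and 7.5 mm in -y of the board's centre; z up. In its frame the clamp arm's pivot is at x +30, y +100 mm and the brace leg's pivot at x -45, y -155 mm. The stand's position and yaw differ from start to start.
- clamp_pivot (a point): Point on the upright hinge axis of the clamp arm, 85 mm above the table (the mid-height of the arm's bar).
- clamp_grip (a point): Centre of the grippable part of the upright black round grip (18 mm diameter, yellow band at the top) at the free end of the red clamp arm, 130 mm from the arm's hinge axis. The grip stands from 94 to 148 mm above the table; this point is at 125 mm. Below it the arm has a red boss 28 mm across, whose top is at 94 mm; the arm's bar is 16 mm wide.
- clamp_arm (a joint): Angle of the clamp arm in rad. 0 = at rest, the arm pointing along the stand's -y; it grows as the arm turns clockwise seen from above (the grip first moves towards the stand's -x), up to the fixed stop at 1.35. A spring drives it back to 0: about 2.5 N at the grip when at rest, about 7 N at the stop. Let go, it flies back.
- leg_pivot (a point): Point on the upright hinge axis of the brace leg, 19 mm above the table.
- leg_grip (a point): Centre of the grippable part of the upright yellow round peg (16 mm diameter) at the free end of the grey brace leg, 120 mm from the leg's hinge axis. The peg stands from 25 to 76 mm above the table; this point is at 56 mm. The leg's bar is 14 mm wide and its top is 25 mm above the table.
- brace_leg (a joint): Angle of the brace leg in rad. 0 = folded, along the stand's +x (its start); grows clockwise seen from above, to a fixed stop at 1.57, along the stand's -y. An over-centre spring strut (brass rod) links its tail to the board: swinging out takes up to 4 N at the peg; let go below about 1.3 it swings back to folded; past 1.45 it snaps to the stop and stays there: seated.
- goblet_a_mid (a point): Centre of an amber stemmed goblet, 80 mm across, 150 mm tall, standing loose on the table; this point is 75 mm up. To be left alone.
- goblet_b_mid (a point): Centre of an olive-yellow stemmed goblet, 80 mm across, 150 mm tall, standing loose on the table; this point is 75 mm up. To be left alone.
- jar_mid (a point): Centre of a cork-brown closed jar with a dark wooden lid and paper label, 84 mm across, 120 mm tall, standing loose on the table; this point is 60 mm up. To be left alone.

How it is judged:
By the outcome, as a careful person would: the job done as asked, in the order asked, and still so for the second after the job is handed in, while the arm keeps its last pose, push and grip.
It also fails if it takes over 58 s, if anything falls off the work surface, if the arm or the gripper's body presses on something with over 40 N, if the wrist force passes 120 N, or if a joint passes its speed limit or range.

## Working session

There is one attempt and no reset: what is moved stays moved. The work goes in short steps, each a Python script; the robot and the scene stay as the last script left them, time stands still between calls to the robot, and variables do not carry over. Pictures are saved under pics/ and viewed, at most 10 in all, crops included, and the job is handed in when it is done.

```bash
mkdir -p pics
cat > h.py <<'E'
import numpy as np, cv2
from workcell import r, command_gripper, optics
def cloud(n):
    st=r.read_state(); im,d=optics.get_image(n); c=optics.camera_model(n); K=np.array(c["K"])
    v,u=np.mgrid[:480,:640]
    P=np.stack([(u-K[0,2])/K[0,0]*d,(v-K[1,2])/K[1,1]*d,d],-1)
    if n!="wrist": W=(P-np.array(c["t"]))@np.array(c["R"])
    else:
        from scipy.spatial.transform import Rotation as Ro
        T=np.array(c["tool_from_camera"]); W=(P@T[:3,:3].T+T[:3,3])@Ro.from_quat(st["eef_rot"]).as_matrix().T+np.array(st["eef_pos"])
    W[d==0]=np.nan
    return im,W
E
python3 - <<'E'
from h import *
a=[]
for n in("scene","side"):
    im,W=cloud(n); np.savez(n+".npz",im=im,W=W); cv2.imwrite(f"pics/{n}0.png",im[...,::-1])
print(r.read_state())
E
```

```text
{'time_s': 0.1, 'joint_positions': array([-1.33901318e+00,  3.42659998e-01,  1.52489891e+00, -2.45102231e-05,
        1.27538909e+00, -1.46013736e-01]), 'dq': array([-0.00114581, -0.00201141, -0.00268835,  0.00061021,  0.00240899,
       -0.00095736]), 'tau': array([ 1.23883732e-03, -4.34449625e+01, -2.46491271e+01, -2.23654688e-04,
        4.68741171e-03,  4.27233672e-06]), 'eef_pos': array([ 0.19359413, -0.48766806,  0.2556997 ]), 'eef_rot': array([ 9.82210782e-01,  1.87780513e-01, -4.07639938e-05, -6.76548047e-04]), 'contact_force': array([-0.17082901, -0.22995165, -0.59849414]), 'torque': array([-0.02623916,  0.02263547, -0.03201577]), 'grip_force': 0.0, 'grip_width': 0.08548550897989048}
```

View pics/scene0.png

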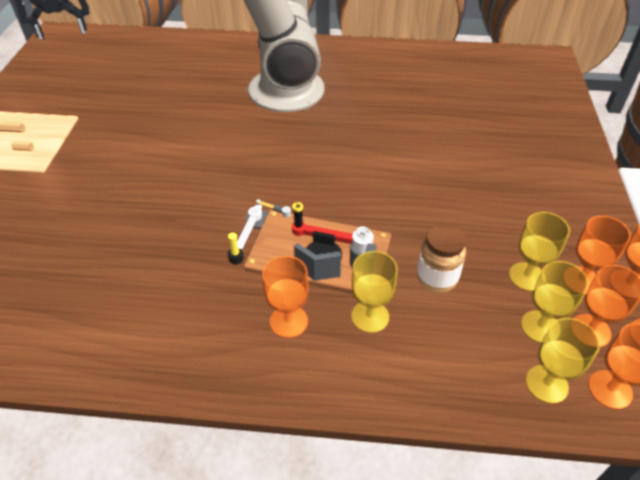

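View pics/side0.png

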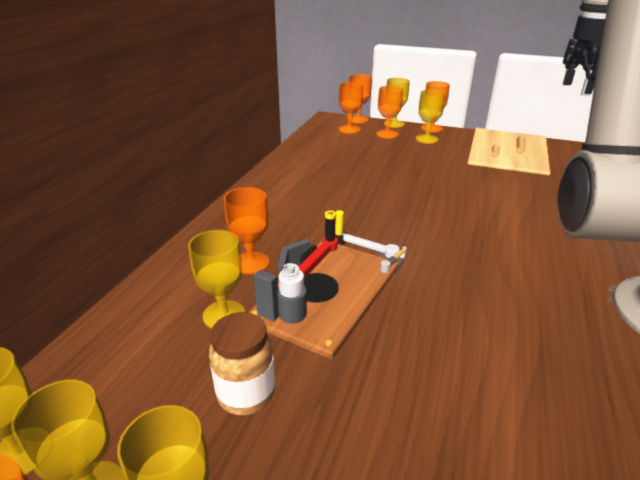

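The scene picture shows the leg peg at about (234,243), its pivot at (256,213), the clamp grip at (297,215), its pivot at (363,238), the goblets at (287,295) and (373,290), and the jar at (441,260). The side view agrees.

Run:
```python
import numpy as np
for n in("scene","side"):
    z=np.load(n+".npz"); im=z["im"].astype(int); W=z["W"]
    R,G,B=im[...,0],im[...,1],im[...,2]
    reg=(abs(W[...,0]-.6)<.35)&(abs(W[...,1])<.4)
    def s(name,m):
        m=m&reg; P=W[m]
        if len(P): print(n,name,len(P),np.median(P,0).round(4),P.min(0).round(3),P.max(0).round(3))
    if n=="scene":
        box=lambda a,b,c,d:(np.arange(640)[None]>=a)&(np.arange(640)[None]<b)&(np.arange(480)[:,None]>=c)&(np.arange(480)[:,None]<d)
        pts=[("peg",box(228,241,232,252)),("grip",box(290,304,201,225)),("gobA",box(262,310,255,336)),("gobB",box(350,398,250,330)),("jar",box(416,468,228,292)),("legbar",box(236,265,205,252))]
    else:
        box=lambda a,b,c,d:(np.arange(640)[None]>=a)&(np.arange(640)[None]<b)&(np.arange(480)[:,None]>=c)&(np.arange(480)[:,None]<d)
        pts=[("peg",box(335,345,209,240)),("grip",box(322,337,208,245)),("gobA",box(224,270,188,272)),("gobB",box(188,242,232,328)),("jar",box(208,276,312,412))]
    yel=(R>180)&(G>150)&(B<90)
    red=(R>150)&(G<50)&(B<50)
    for nm,b in pts:
        s(nm,b&(W[...,2]>.03))
        if nm in("peg","grip"): s(nm+" yel",b&yel); 
    s("red",red&(W[...,2]>.05)&(W[...,2]<.11))
    # wood board: z~0.018
    bd=reg&(abs(W[...,2]-.018)<.005)&(R>140)&(G>70)&(G<140)
    import cv2
    Q=W[bd][:,:2].astype(np.float32)
    print(len(Q),cv2.minAreaRect(Q))
```

```text
scene peg 145 [ 0.6365 -0.0165  0.0617] [ 0.624 -0.025  0.033] [ 0.641 -0.01   0.08 ]
scene peg yel 81 [ 0.6371 -0.0167  0.0499] [ 0.555 -0.049 -0.003] [ 0.641 -0.011  0.08 ]
scene grip 203 [0.6139 0.1129 0.1329] [0.599 0.1   0.09 ] [0.619 0.122 0.152]
scene grip yel 72 [0.6062 0.1105 0.1469] [ 0.445  0.078 -0.004] [0.618 0.121 0.152]
scene gobA 2334 [0.7573 0.1128 0.1177] [0.655 0.073 0.031] [0.815 0.151 0.154]
scene gobB 2314 [0.7303 0.2633 0.1181] [0.636 0.219 0.03 ] [0.789 0.304 0.154]
scene jar 1336 [0.6637 0.3782 0.0956] [0.611 0.354 0.03 ] [0.683 0.4   0.125]
scene legbar 32 [ 0.6304 -0.0105  0.0356] [ 0.497 -0.013  0.03 ] [0.637 0.023 0.064]
scene red 76 [0.6207 0.1262 0.0915] [0.609 0.106 0.082] [0.636 0.218 0.101]
891 ((0.6099385619163513, 0.17219552397727966), (0.3337956964969635, 0.34195491671562195), 27.16789436340332)
side peg 176 [ 0.6283 -0.0117  0.0566] [ 0.596 -0.023  0.03 ] [0.638 0.108 0.095]
side peg yel 169 [ 0.6291 -0.0114  0.0555] [ 0.623 -0.155 -0.001] [ 0.679 -0.007  0.078]
side grip 409 [0.6059 0.1193 0.1154] [ 0.593 -0.016  0.03 ] [0.638 0.131 0.15 ]
side grip yel 107 [0.6114 0.1107 0.1462] [ 0.598 -0.151 -0.001] [0.7   0.124 0.15 ]
side gobA 2761 [0.7538 0.1418 0.1269] [0.672 0.073 0.031] [0.81  0.292 0.152]
side gobB 3330 [0.7366 0.2863 0.1212] [0.636 0.135 0.031] [0.79  0.4   0.152]
side jar 1205 [0.6271 0.3871 0.1202] [0.594 0.263 0.03 ] [0.673 0.4   0.123]
side red 359 [0.6133 0.1598 0.0941] [0.594 0.105 0.08 ] [0.634 0.215 0.098]
5678 ((0.6442514061927795, 0.13098061084747314), (0.30509892106056213, 0.2750333547592163), 80.35308837890625)
```

```bash
cat >> h.py <<'E'
from scipy.spatial.transform import Rotation as Ro
def quat(a):  # tool down, closing line (tool y) at world azimuth a
    y=np.array([np.cos(a),np.sin(a),0]); z=np.array([0,0,-1.]); x=np.cross(y,z)
    return Ro.from_matrix(np.stack([x,y,z],1)).as_quat()
E
python3 - <<'E'
from h import *
st=r.read_state()
print(optics.camera_model("wrist")["tool_from_camera"])
q=quat(-np.pi/2-.17)
for a in(-np.pi/2-.17,np.pi/2-.17):
    print(r.solve_ik([.6,.04,.33],quat(a)))
r.reach([.56,.04,.34],st["eef_rot"])
im,W=cloud("wrist"); np.savez("w.npz",im=im,W=W); cv2.imwrite("pics/w0.png",im[...,::-1])
E
```

```text
[[-2.85452369e-04 -9.45271878e-01 -3.26283611e-01  8.53785207e-02]
 [ 9.99999957e-01 -2.45779917e-04 -1.62813918e-04  2.08752346e-04]
 [ 7.37094590e-05 -3.26283643e-01  9.45271907e-01 -1.16747844e-01]
 [ 0.00000000e+00  0.00000000e+00  0.00000000e+00  1.00000000e+00]]
[-6.08274645e-02  4.47171882e-01  1.16146403e+00 -4.44089210e-16
  1.53295674e+00  1.67996886e+00]
[-6.08274645e-02  4.47171882e-01  1.16146403e+00 -4.44089210e-16
  1.53295674e+00 -1.46162379e+00]
```

View pics/w0.png

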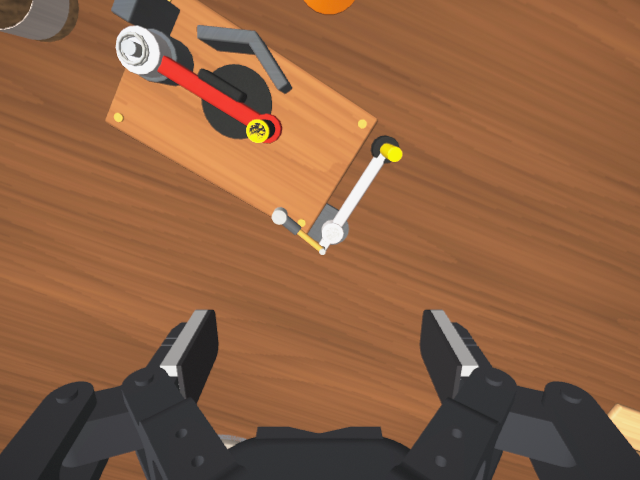

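The wrist view shows the clamp grip's top at (258,131), the peg's top at (396,154), the leg hinge cap at (334,232) and the clamp pivot knob at (135,48). I'll measure these from the depth.

Run:
```python
import numpy as np,cv2
z=np.load("w.npz"); im=z["im"].astype(int); W=z["W"]
R,G,B=im[...,0],im[...,1],im[...,2]
u=np.arange(640)[None]+0*R; v=np.arange(480)[:,None]+0*R
def box(a,b,c,d): return (u>=a)&(u<b)&(v>=c)&(v<d)
def s(n,m):
    P=W[m]; print(n,len(P),np.nanmean(P,0).round(4),(np.nanmin(P,0)/2+np.nanmax(P,0)/2).round(4),(np.nanmax(P,0)-np.nanmin(P,0)).round(3))
s("grip top",box(240,280,115,150)&(W[...,2]>.144))
s("peg top",box(375,410,135,170)&(W[...,2]>.072))
s("legcap",box(318,350,218,248)&(W[...,2]>.022))
s("clamp knob",box(112,165,20,85)&(W[...,2]>.10))
bd=(abs(W[...,2]-.018)<.004)&(R>150)&(G>80)&(v<260)
rc=cv2.minAreaRect(W[bd][:,:2].astype(np.float32)); print(rc)
red=(R>150)&(G<60)&(B<60)&(abs(W[...,2]-.09)<.02); Q=W[red][:,:2]
print(cv2.fitLine(Q.astype(np.float32),cv2.DIST_HUBER,0,.01,.01).ravel())
m=box(330,385,150,235)&(abs(W[...,2]-.025)<.006)&(abs(R-B)<40)&(R>150); print(m.sum(),cv2.fitLine(W[m][:,:2].astype(np.float32),cv2.DIST_HUBER,0,.01,.01).ravel())
# goblets / jar from all cams
for n in("scene","side"):
    z=np.load(n+".npz"); V=z["W"].reshape(-1,3); k=(V[:,2]>.09)&(V[:,2]<.16)&(abs(V[:,0]-.65)<.3)&(V[:,1]<.45)&(V[:,1]>.05)
    for c in((.775,.112),(.75,.262),(.64,.38)):
        P=V[k&(np.hypot(V[:,0]-c[0],V[:,1]-c[1])<.07)]; print(n,np.percentile(P[:,:2],[2,98],axis=0).round(3).tolist())
```

```text
grip top 413 [0.6087 0.1134 0.1471] [0.6086 0.1135 0.147 ] [0.018 0.018 0.005]
peg top 182 [ 0.6319 -0.0166  0.0749] [ 0.6318 -0.0169  0.0745] [0.015 0.015 0.005]
legcap 499 [0.5147 0.0033 0.0263] [0.515  0.0029 0.0286] [0.046 0.027 0.013]
clamp knob 939 [0.6307 0.2401 0.1091] [0.6319 0.2411 0.1085] [0.04  0.036 0.017]
((0.5974064469337463, 0.13677793741226196), (0.30645596981048584, 0.16919222474098206), 80.31640625)
[0.11035305 0.99389243 0.6162517  0.16699515]
1047 [ 0.98685956 -0.16158052  0.5685598  -0.00580133]
scene [[0.736, 0.076], [0.813, 0.149]]
scene [[0.71, 0.229], [0.788, 0.301]]
scene [[0.608, 0.36], [0.676, 0.431]]
side [[0.734, 0.075], [0.808, 0.151]]
side [[0.708, 0.229], [0.783, 0.305]]
side [[0.599, 0.368], [0.668, 0.436]]
```

The measurements agree: yaw is about -9.6°, the leg pivot is at (0.5136, 0.0034) and the clamp pivot at (0.6304, 0.2416). Next I'll swing the leg.

```bash
cat >> h.py <<'E'
YAW=np.radians(-9.6)
def arm(piv,L,rest,th,z):  # arm azimuth = YAW+rest-th ; closing line tangential
    a=YAW+rest-th
    return [piv[0]+L*np.cos(a),piv[1]+L*np.sin(a),z], quat(a+np.pi/2)
LEG=lambda th,z:arm((.5136,.0034),.12,0,th,z)
CL=lambda th,z:arm((.6304,.2416),.13,-np.pi/2,th,z)
def say(t):
    s=r.read_state(); print(t,round(s["time_s"],2),s["eef_pos"].round(4),s["contact_force"].round(1),round(s["grip_width"],4),round(float(s["grip_force"]),1),s["joint_positions"][5].round(2))
E
python3 - <<'E'
from h import *
for f in(LEG(0,.15),LEG(1.6,.062),CL(0,.2),CL(1.4,.131)): print(r.solve_ik(*f))
command_gripper(.06,30)
r.reach(*LEG(0,.16)); say("above")
print(r.move_straight(LEG(0,.062)[0],speed=.1,max_force=8)); say("down")
command_gripper(0,30); say("grip")
for th in np.linspace(0,1.44,13)[1:]:
    p,q=LEG(th,.062); hit=r.move_straight(p,q,speed=.1,max_force=30)
    say(f"{th:.2f} {hit}")
    if hit: break
else:
    for th in(1.5,1.54,1.57,1.6):
        p,q=LEG(th,.062); hit=r.move_straight(p,q,speed=.06,max_force=15); say(f"{th:.2f} {hit}")
        if hit: break
E
```

```text
[-1.47438400e-01  6.28906256e-01  1.35125683e+00 -4.44089210e-16
  1.16142957e+00 -1.55068312e+00]
[-3.81464690e-01  5.50982292e-01  1.81542442e+00 -4.44089210e-16
  7.75185939e-01 -1.84709409e-01]
[ 6.05128619e-02  5.59549196e-01  1.33082136e+00 -4.44089210e-16
  1.25122210e+00  2.28064470e-01]
[ 3.11146079e-01  5.24838632e-01  1.60741442e+00 -4.44089210e-16
  1.00933960e+00  1.87869769e+00]
above 5.12 [ 0.632  -0.0166  0.1602] [-0.3 -0.2  0.7] 0.0605 0.0 -1.55
False
down 6.25 [ 0.6324 -0.0167  0.0628] [ 0.7  0.1 -0.2] 0.0596 0.0 -1.55
grip 6.72 [ 0.632  -0.0177  0.0625] [-0.8 -5.3  3.3] 0.0152 30.8 -1.55
0.12 False 7.01 [ 0.629  -0.0309  0.0625] [-0.6 -0.3  3.2] 0.0151 30.9 -1.46
0.24 False 7.3 [ 0.6243 -0.044   0.0625] [ 1.  -1.   3.7] 0.0156 30.9 -1.36
0.36 False 7.59 [ 0.6181 -0.0569  0.0625] [ 2.4 -1.7  4.6] 0.0153 31.0 -1.26
0.48 False 7.88 [ 0.6103 -0.069   0.0625] [ 2.9 -1.   4.6] 0.0152 31.0 -1.16
0.60 False 8.18 [ 0.6012 -0.0797  0.0625] [ 4.8 -1.5  4.5] 0.0152 31.0 -1.06
0.72 False 8.47 [ 0.5907 -0.0898  0.0625] [ 6.7 -2.9  4.3] 0.0153 31.0 -0.96
0.84 False 8.76 [ 0.5791 -0.0985  0.0625] [ 5.5 -3.8  4.3] 0.0154 31.0 -0.86
0.96 False 9.05 [ 0.5665 -0.1057  0.0625] [ 5.1 -4.8  2.3] 0.0152 30.9 -0.76
1.08 False 9.34 [ 0.5531 -0.1114  0.0625] [ 5.3 -7.9  3.3] 0.0151 30.9 -0.66
1.20 False 9.63 [ 0.539  -0.1154  0.0625] [ 3.9 -8.8  2.4] 0.015 31.0 -0.55
1.32 False 9.93 [ 0.5244 -0.1178  0.0625] [  2.2 -11.2   3.5] 0.0151 31.0 -0.45
1.44 False 10.22 [ 0.5097 -0.1183  0.0625] [  0.4 -11.7   5.1] 0.015 31.1 -0.34
1.50 False 10.48 [ 0.5024 -0.1179  0.0625] [  0.1 -12.8   5. ] 0.0153 31.2 -0.28
1.54 False 10.73 [ 0.4976 -0.1174  0.0625] [ -1.2 -13.2   6.4] 0.0153 31.2 -0.24
1.57 False 10.98 [ 0.4939 -0.1169  0.0625] [ -1.4 -13.6   7.7] 0.0155 31.2 -0.21
1.60 False 11.23 [ 0.4924 -0.1166  0.0625] [  4.8 -13.8   1. ] 0.0153 31.3 -0.19
```

Run:
```python
from h import *
p,q=LEG(1.65,.062); print(r.move_straight(p,speed=.04,max_force=10)); say("push")
command_gripper(.05); say("open")
p=r.read_state()["eef_pos"]; r.move_straight([p[0],p[1],.24],speed=.15)
r.reach(*CL(0,.26)); say("above clamp")
im,W=cloud("wrist"); cv2.imwrite("pics/w1.png",im[...,::-1])
im,W=cloud("scene"); cv2.imwrite("pics/s1.png",im[150:350,150:480,::-1].repeat(2,0).repeat(2,1))
d=np.hypot(W[...,0]-.4935,W[...,1]+.115)<.03; m=d&(W[...,2]>.05)&(W[...,2]<.1); print(m.sum(),W[m].mean(0) if m.any() else 0)
```

```text
True
push 11.44 [ 0.4923 -0.1167  0.0626] [ 4.2 -1.4 -2.6] 0.0147 33.9 -0.19
open 11.87 [ 0.4923 -0.1173  0.0632] [-0.5  0.   0.3] 0.0499 0.0 -0.19
above clamp 14.21 [0.6085 0.1123 0.2596] [ 0.7 -0.9 -0. ] 0.0504 0.0 0.23
90 [ 0.4970109  -0.11518009  0.06680306]
```

View pics/s1.png

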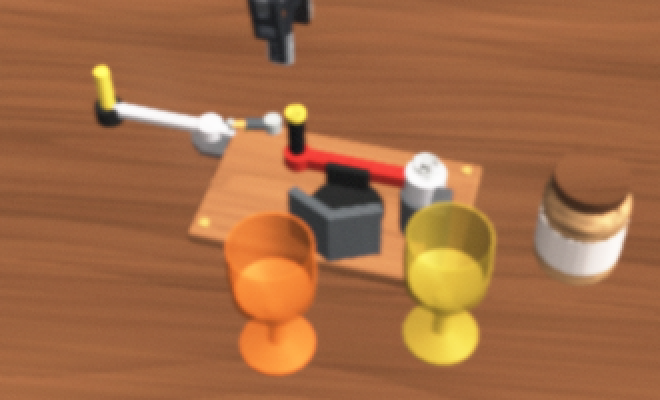

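View pics/w1.png

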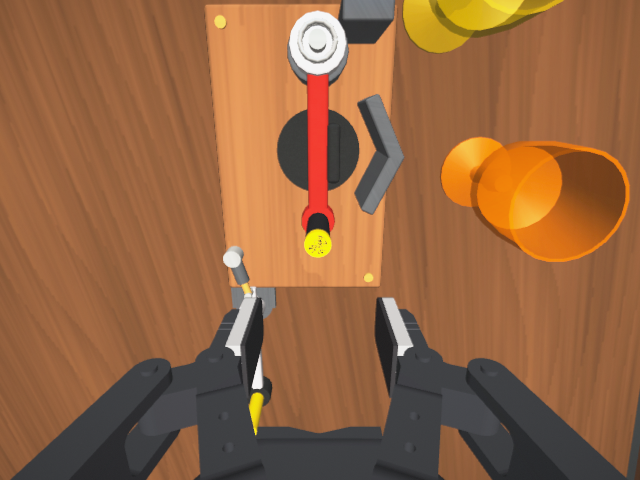

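Both views show the leg swung out in its seat (peg at (102,90) in the scene crop) and the jar and goblets untouched. The clamp grip is centred between the open fingers. Now I'll take the clamp arm.

Run:
```python
from h import *
print(r.move_straight(CL(0,.131)[0],speed=.1,max_force=8)); say("down")
command_gripper(0,50); say("grip")
for th in np.linspace(0,1.28,12)[1:]:
    p,q=CL(th,.131); hit=r.move_straight(p,q,speed=.08,max_force=35); say(f"{th:.2f} {hit}")
    if hit: break
else:
    for th in(1.32,1.35,1.38):
        p,q=CL(th,.131); hit=r.move_straight(p,q,speed=.04,max_force=15); say(f"{th:.2f} {hit}")
        if hit: break
```

```text
False
down 15.75 [0.6091 0.1135 0.1317] [-0.3  0.6  1.1] 0.0499 0.0 0.23
grip 16.14 [0.608  0.1136 0.1316] [-4.8  0.1  5.7] 0.0168 48.6 0.23
0.12 False 16.48 [0.5946 0.1165 0.1316] [ 1.2 -2.3  3.2] 0.0167 49.1 0.35
0.23 False 16.82 [0.5804 0.1214 0.1316] [-0.6 -3.9  5.6] 0.0166 49.3 0.48
0.35 False 17.17 [0.5668 0.1279 0.1316] [-0.4 -5.   6.8] 0.0166 49.4 0.61
0.47 False 17.51 [0.5539 0.136  0.1316] [-0.6 -6.9  7.6] 0.0169 49.5 0.74
0.58 False 17.85 [0.5421 0.1455 0.1316] [-1.9 -7.2  8. ] 0.0168 49.5 0.88
0.70 False 18.19 [0.5315 0.1564 0.1315] [-2.1 -7.4  9.4] 0.0166 49.6 1.01
0.81 False 18.53 [0.5222 0.1685 0.1316] [-3.5 -7.2  9.3] 0.0167 49.7 1.15
0.93 False 18.88 [0.5144 0.1816 0.1316] [-3.7 -8.3 10.3] 0.0164 49.8 1.3
1.05 False 19.22 [0.5081 0.1955 0.1315] [-4.1 -8.6 11.2] 0.0169 49.9 1.44
1.16 False 19.56 [0.5036 0.21   0.1315] [-5.2 -7.6 11.4] 0.0169 49.9 1.59
1.28 False 19.9 [0.5008 0.2249 0.1315] [-5.7 -8.2 11.1] 0.017 50.0 1.73
1.32 False 20.18 [0.5002 0.2299 0.1315] [-6.2 -8.  11.4] 0.0171 50.0 1.78
1.35 False 20.43 [0.5    0.2338 0.1316] [-6.1 -7.4 11.8] 0.0166 50.0 1.82
1.38 False 20.68 [0.4999 0.2354 0.1315] [ -5.8 -18.   14.4] 0.0169 50.8 1.85
```

Run:
```python
from h import *
r.hold(1.0); say("held")
im,W=cloud("scene"); cv2.imwrite("pics/s2.png",im[150:350,150:480,::-1].repeat(2,0).repeat(2,1))
m=(np.hypot(W[...,0]-.4935,W[...,1]+.115)<.03)&(W[...,2]>.05)&(W[...,2]<.1); print(m.sum(),W[m].mean(0))
```

```text
held 21.68 [0.4999 0.2354 0.1315] [ -6.  -17.6  13.4] 0.0165 50.7 1.85
88 [ 0.49665443 -0.11521367  0.06671033]
```

View pics/s2.png

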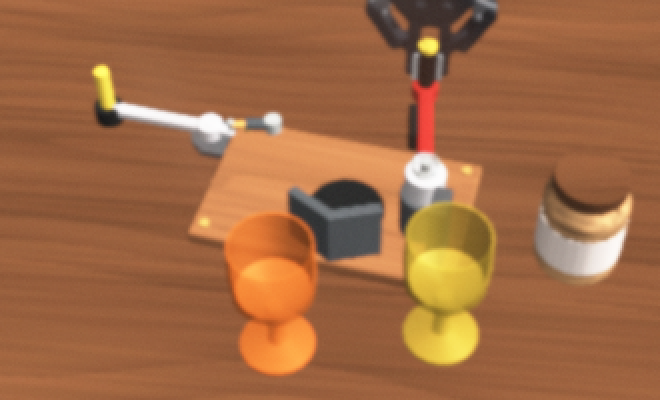

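The picture shows the grip held between the fingers at (428,60) with the arm at its stop. The leg is still seated at (102,90), and the goblets and jar have not moved.

```bash
python3 -c "
from h import *
print(r.finish_job())"
```

```text
the job is handed in; nothing more can be done
None
```

The job is handed in: the brace leg is seated, the clamp arm is held firmly against its stop by the fingers, and the last picture showed the goblets and jar where they started.

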